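# Size a dosing cap in the stepped gauge

## Task

Find the size of the dosing cap that stands on the round cork pad with the sloping stepped gauge: hold the cap square to the sloping face and press its skirt lightly onto the smallest pocket, then try the next larger pocket, and so on upward until it goes in. Leave it fully seated in the first pocket it enters, let go and move clear. Do not force it, and leave the other cap in its tray and do not disturb the bottles or the spatula.

Things in the scene. Friction and masses are not known exactly. Their poses are not given: they have to be found in the camera images.
- cap_a: a white plastic dosing cap: a fluted round skirt 22 mm high and, centred above it, a plain round barrel 48 mm in diameter, 72 mm high in all, 60 g. The skirt is 61 mm across on one of the two caps and 71 mm on the other; which is which is for the gauge to tell. Origin: centre of the underside; z runs up the axis through the barrel. It stands upright at the start, on the cork pad or in the tray
- cap_b: a white plastic dosing cap: a fluted round skirt 22 mm high and, centred above it, a plain round barrel 48 mm in diameter, 72 mm high in all, 60 g. The skirt is 61 mm across on one of the two caps and 71 mm on the other; which is which is for the gauge to tell. Origin: centre of the underside; z runs up the axis through the barrel. It stands upright at the start, on the cork pad or in the tray
- pad: fixed round cork pad, 110 mm in diameter, 5 mm high; the cap that stands on it is the one to gauge. Origin: centre of the underside
- tray: fixed square grey open tray, 120 x 120 mm, 22 mm high, inner floor 5 mm above the table; holds the other cap. Origin: centre of the underside
- gauge_face: sloping aluminium plate of the fixed gauge, 110 mm (x) by 290 mm (y), 30 mm thick, three round blind pockets in a row along y, growing from +y to -y: 56, 66, 76 mm. Origin: centre of its upper face, 66 mm above the table; z: outward normal, leaning 30 degrees from vertical towards the robot; x: up the slope, to an upper edge 94 mm above the table
- pocket_small (a point): centre of the mouth of the smallest pocket of the gauge, in the plane of the sloping face: a round blind pocket 56 mm in diameter, 16 mm deep, 1 mm chamfer. A cap that is too large stays up on the rim (sinks 2 mm at most); one that fits goes down to the floor. Same axes as gauge_face
- pocket_middle (a point): centre of the mouth of the middle pocket of the gauge, in the plane of the sloping face: a round blind pocket 66 mm in diameter, 16 mm deep, 1 mm chamfer. A cap that is too large stays up on the rim (sinks 2 mm at most); one that fits goes down to the floor. Same axes as gauge_face
- pocket_large (a point): centre of the mouth of the largest pocket of the gauge, in the plane of the sloping face: a round blind pocket 76 mm in diameter, 16 mm deep, 1 mm chamfer. A cap that is too large stays up on the rim (sinks 2 mm at most); one that fits goes down to the floor. Same axes as gauge_face
- bottle_1: a filled sauce bottle with its cap on, 60 mm in diameter, 112 mm tall, 190 g, standing; origin: centre of the underside, z up. A bystander
- bottle_2: a filled sauce bottle with its cap on, 60 mm in diameter, 112 mm tall, 190 g, standing; origin: centre of the underside, z up. A bystander
- spatula: a spatula 200 mm long lying flat beyond the gauge; x along its length. A bystander

How it is judged:
On the way, in this order (a step that is already met when the one before it is completed fails the run):
1. a cap is held square on the smallest pocket and pressed lightly (its underside centre within 12 mm of the mouth's centre, over 0.8 N, square within 0.2 rad) (((angle between the z axis of cap_a and the z axis of gauge_face, either way round below 0.2 rad and ((distance between cap_a and pocket_small below 0.012 m and contact force between cap_a and gauge_face above 0.8 N) or (distance between cap_a and pocket_small below 0.022 m and z of cap_a in the frame of pocket_small below -0.004 m))) or (angle between the z axis of cap_b and the z axis of gauge_face, either way round below 0.2 rad and ((distance between cap_b and pocket_small below 0.012 m and contact force between cap_b and gauge_face above 0.8 N) or (distance between cap_b and pocket_small below 0.022 m and z of cap_b in the frame of pocket_small below -0.004 m))))), for 0.05 s.
2. then the cap is tried in the same way at the middle pocket (pressed on its mouth, or at least 4 mm inside) (((angle between the z axis of cap_a and the z axis of gauge_face, either way round below 0.2 rad and ((distance between cap_a and pocket_middle below 0.012 m and contact force between cap_a and gauge_face above 0.8 N) or (distance between cap_a and pocket_middle below 0.022 m and z of cap_a in the frame of pocket_middle below -0.004 m))) or (angle between the z axis of cap_b and the z axis of gauge_face, either way round below 0.2 rad and ((distance between cap_b and pocket_middle below 0.012 m and contact force between cap_b and gauge_face above 0.8 N) or (distance between cap_b and pocket_middle below 0.022 m and z of cap_b in the frame of pocket_middle below -0.004 m))))), for 0.05 s.
At the end, for the whole second after the job is handed in: The cap from the cork pad rests released, barrel outward, in the first pocket that takes it (61 mm skirt: middle, 71 mm: largest), at least 12 mm deep, within 21 mm of the mouth's centre and 0.1 rad of its axis; the other cap still stands in the tray, within 20 mm of its start (((z of cap_a in the frame of pocket_middle below -0.012 m and distance between cap_a and pocket_middle below 0.021 m and angle between the z axis of cap_a and the z axis of gauge_face, either way round below 0.1 rad and angle between cap_a's own z axis and vertical below 1 rad and linear speed of cap_a below 0.02 m/s and angular speed of cap_a below 0.2 rad/s and horizontal distance between cap_b and tray below 0.06 m and distance of cap_b from where it was at the start of the episode below 0.02 m and angle between cap_b's own z axis and vertical below 0.2 rad) or (z of cap_b in the frame of pocket_large below -0.012 m and distance between cap_b and pocket_large below 0.021 m and angle between the z axis of cap_b and the z axis of gauge_face, either way round below 0.1 rad and angle between cap_b's own z axis and vertical below 1 rad and linear speed of cap_b below 0.02 m/s and angular speed of cap_b below 0.2 rad/s and horizontal distance between cap_a and tray below 0.06 m and distance of cap_a from where it was at the start of the episode below 0.02 m and angle between cap_a's own z axis and vertical below 0.2 rad))); the robot touches nothing.
It fails at once if a cap is forced against the gauge with more than 45 N (contact force between any of cap_a, cap_b and gauge_face above 45 N).
It fails at once if a bottle or the spatula is shifted by more than 30 mm or a bottle is knocked over (distance of any of bottle_1, bottle_2, spatula from where it was at the start of the episode above 0.03 m or angle between any of bottle_1, bottle_2's own z axis and vertical above 0.5 rad).
It also fails if it takes over 48 s, if anything falls off the work surface, if the arm or the gripper's body presses on something with over 40 N, if the wrist force passes 120 N, or if a joint passes its speed limit or range.

## Robot

A 7-joint arm with a two-finger parallel gripper is mounted at the origin on the work surface. World frame = base frame: x ahead of the robot, y to its left, z up, the work surface at z = 0. Lengths are in m, angles in rad, forces in N, time in s.
With the tool pointing down it reaches from about 0.35 to 0.9 m from the base axis. Payload 19.9 kg.
Tool frame: the origin (TCP) lies at the very end of the fingers, on their centre line; the grasp point (between the pads) lies env.grip_point_offset behind it (env.grip_point_offset is the distance from the TCP to the grasp point, in m); z points along the fingers, y is the direction in which the jaws open and shut (so a half turn about z gives the same grasp; the last joint's range is limited). The gripper opens to 94 mm and grips with 3 to 60 N. Pads are 16 mm wide; open, the fingers measure 119 mm over their backs; the gripper's body (75 mm by 177 mm) begins 78 mm behind the grasp point.
Start: joints at [-1.173, 0.417, -0.01, 1.614, 0.005, 1.111, -0.053], TCP at [0.266, 0.566, 0.205] pointing down, gripper open.
Joint ranges: [-2.81, 2.81], [-0.39, 2.02], [-1.27, 1.25], [0.06, 2.57], [-1.19, 4.33], [0.19, 2], [-2.82, 2.82]. Speed limits (rad/s): [1.89, 1.89, 2.39, 2.39, 3.01, 3.01, 3.01].

## Interface

Orientations are given as a 3x3 rotation matrix whose columns are the frame's x, y, z axes.
In Python, from plant import env gives the robot as it stands.
- The arm moves only by the tool move_arm, never from a script. Its argument "steps" is a list that holds one entry, the list of rows, each a list of 7 numbers: the closure, from -1 (fully open) to 1 (shut), so that 0 is half open, then the shift along the tool's x, y, z in m, then the turn, a rotation vector about the tool's x, y, z in degrees. In form: [[[jaw, dx, dy, dz, wx, wy, wz], ...]]. A call has 1 to 10 rows; each row shifts and turns the commanded pose from where the row before left it, along the tool's axes as they then stand; what a row does not reach is not made up. A row lasts 1/12 s, in which the tool goes at most 41.7 mm and 7.16 degrees, less where a joint would pass 70% of its speed; a pose out of reach is approached as far as the arm can. A call is refused whole if a number of a shift passes 0.0417 or a number of a turn 7.16, either way. A call with a gripper value outside its range is refused whole. The fingers move at their own pace and stop on an object; the grip force is fixed at half the most. Time passes only in rows, so rows that do not move let the fingers close. It gives the time, the measured TCP pose, the force and the opening at its end, in the units of the state.
- env.get_obs(): the state, without advancing time (a new reading comes with each control period).
- env.snapshot(name): name is "scene" or "top" or "wrist"; returns a dict with "image" (420x560x3 uint8, blue, green, red), "z_map" (420x560 float32, m along the optical axis (not along the pixel's ray), 0 where there is no reading), "fx", "fy", "cx", "cy" (pixels), "extrinsics" (4x4, takes a point from camera to world coordinates). Camera axes: x right, y down, z forward; pixel columns grow to the right and rows downward; lengths in m; the calibration is good to about 2 mm. A picture is of the moment at which its call begins.
- env.sign_off(): hands the job in, once; it reports no verdict.
The state is a dict: "time": time; "joint_positions": joint angles; "qvel": joint speeds; "joint_efforts": joint torques, N m; "position": TCP position; "tool_rot": TCP orientation; "contact_force": force on the tool from outside, world axes, zero at the start; "torque": the same for the moment, N m; "width": opening from 0.0 (shut) to 1.0 (fully open).
Only numpy, scipy, OpenCV 4.12 (cv2) and the standard library are available. Lean on these libraries where they do the work, as an engineer would, in place of code of your own. Each camera call takes 0.05 s, during which the arm holds its last target.

## Working session

There is one attempt and no reset: what is moved stays moved. The work goes in short steps, Python scripts to look and compute and a tool call to move; the robot and the scene stay as the last step left them, time stands still between calls to the robot, and variables do not carry over. Pictures are saved under pics/ and viewed, and the job is handed in when it is done.

Besides the shell and the picture viewer there is one more tool, called after "Call:" as name(argument=value, ...) on one line, values as JSON. move_arm: Moves the arm, as the interface text tells. Its arguments: {"type":"object","properties":{"steps":{"type":"array"}},"required":["steps"]}

```bash
ls; mkdir -p pics; python3 - <<'E'
from plant import env
import cv2,numpy as np
o=env.get_obs();print(o['time'],o['position'],o['tool_rot'],o['width'],o['contact_force'],env.grip_point_offset)
for n in("scene","top"):
    s=env.snapshot(n);cv2.imwrite(f"pics/{n}0.png",s['image']);np.savez(f"{n}0.npz",**s);print(n,s['fx'],s['fy'],s['cx'],s['cy'],np.round(s['extrinsics'],3).tolist())
E
```

```text
pics
0.0 [0.2653826  0.56545306 0.20483404] [[-9.05279546e-01  4.24816144e-01 -4.33416508e-04]
 [ 4.24816357e-01  9.05278867e-01 -1.11160542e-03]
 [-7.98651221e-05 -1.19043607e-03 -9.99999288e-01]] 1.001725987537366 [ 0.4847999  -0.08099482 -0.44005776] 0.0188
scene 451.32507636412737 451.32507636412737 279.28926153515323 208.52065602959752 [[0.27, 0.736, -0.621, 1.328], [0.963, -0.208, 0.172, -0.189], [-0.003, -0.644, -0.765, 0.95], [0.0, 0.0, 0.0, 1.0]]
top 464.7578269771478 464.7578269771478 277.66630274086776 203.50946743798258 [[-0.028, -0.997, 0.074, 0.548], [-1.0, 0.028, 0.003, 0.003], [-0.005, -0.074, -0.997, 1.077], [0.0, 0.0, 0.0, 1.0]]
```

View pics/scene0.png

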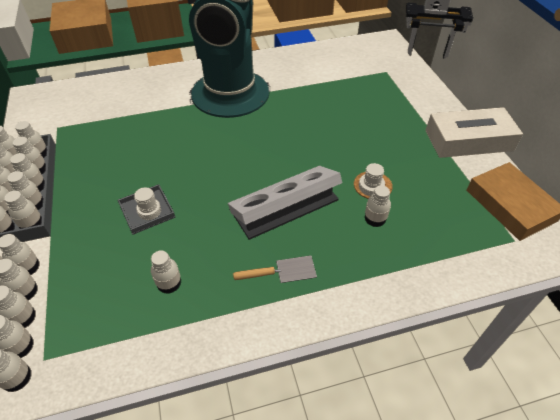

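View pics/top0.png

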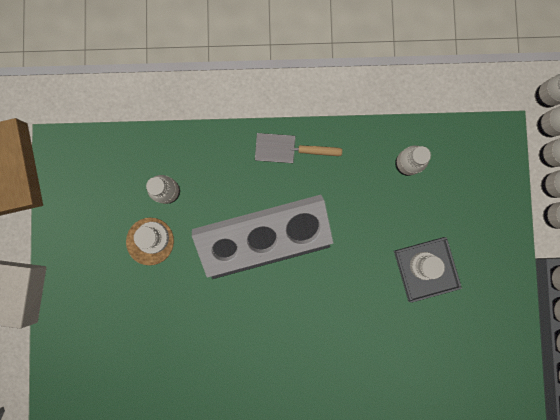

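```bash
cat > h.py <<'E'
import numpy as np,cv2
def load(n): return dict(np.load(n))
def ray(s,u,v):
    E=s['extrinsics'];d=np.stack([(np.asarray(u)-s['cx'])/s['fx'],(np.asarray(v)-s['cy'])/s['fy'],np.ones(np.shape(u))],-1)
    return E[:3,3],d@E[:3,:3].T
def onplane(s,u,v,p,n):
    o,d=ray(s,u,v);t=((p-o)@n)/(d@n);return o+d*t[...,None]
def cloud(s):
    H,W=s['z_map'].shape;v,u=np.mgrid[:H,:W];o,d=ray(s,u,v);P=o+d*s['z_map'][...,None];P[s['z_map']==0]=np.nan;return P
E
python3 - <<'E'
from h import *
for n in("scene","top"):
    s=load(n+"0.npz");P=cloud(s);I=s['image']
    sl=(slice(195,280),slice(190,335)) if n=="top" else (slice(165,235),slice(225,345))
    p=P[sl].reshape(-1,3);c=I[sl].reshape(-1,3).astype(int)
    m=(p[:,2]>.03)&(p[:,2]<.105)&(c.min(1)>90)
    q=p[m];best=0
    rng=np.random.default_rng(0)
    for _ in range(500):
        a=q[rng.choice(len(q),3,False)];nn=np.cross(a[1]-a[0],a[2]-a[0]);l=np.linalg.norm(nn)
        if l<1e-5: continue
        nn/=l; k=abs((q-a[0])@nn)<.0025
        if k.sum()>best:best=k.sum();K=k
    q=q[K];ce=q.mean(0);nn=np.linalg.svd(q-ce)[2][2];nn*=np.sign(nn[2])
    print(n,len(q),"plane",ce,nn,"tilt",np.degrees(np.arccos(nn[2])),"yaw",np.degrees(np.arctan2(-nn[1],-nn[0])),"z",q[:,2].min(),q[:,2].max())
    crop=I[sl];cv2.imwrite(f"pics/{n}_g.png",cv2.resize(crop,None,fx=5,fy=5,interpolation=cv2.INTER_CUBIC))
    # caps
    for nm,(x,y) in dict(pad=(.48,.29),tray=(.42,-.33)).items():
        m=(abs(P[...,0]-x)<.1)&(abs(P[...,1]-y)<.1)&(P[...,2]>.066)&(P[...,2]<.085)&(I.min(2)>100)
        if m.sum():print(n,nm,m.sum(),np.median(P[m],0),P[m].min(0),P[m].max(0))
s=load("top0.npz")
cv2.imwrite("pics/top_p.png",cv2.resize(s['image'][165:275,110:210],None,fx=5,fy=5,interpolation=cv2.INTER_CUBIC))
E
```

```text
scene 1219 plane [0.54900943 0.04171539 0.07085637] [-0.48193192 -0.11617411  0.86847291] tilt 29.718335879176244 yaw 13.553100929927298 z 0.03719710180524183 0.09812500117712786
scene pad 211 [0.55921674 0.29369193 0.07821182] [0.5278146  0.1900118  0.06673571] [0.57991872 0.31963241 0.0845774 ]
scene tray 241 [ 0.4800041  -0.31785133  0.07795412] [ 0.45173611 -0.34338244  0.066305  ] [ 0.5021671  -0.29496008  0.08236862]
top 3649 plane [0.5474427  0.04635248 0.06854666] [-0.4846288  -0.11764815  0.86677208] tilt 29.914326260753136 yaw 13.645125334247423 z 0.03724383124111563 0.09749796281297629
top pad 413 [0.5580802  0.29264867 0.07790142] [0.53482645 0.19029276 0.06612649] [0.5799772  0.31717086 0.0839226 ]
top tray 435 [ 0.47791811 -0.31818342  0.07778895] [ 0.45442135 -0.34274067  0.06613203] [ 0.50109475 -0.29530573  0.08345335]
```

View pics/top_g.png

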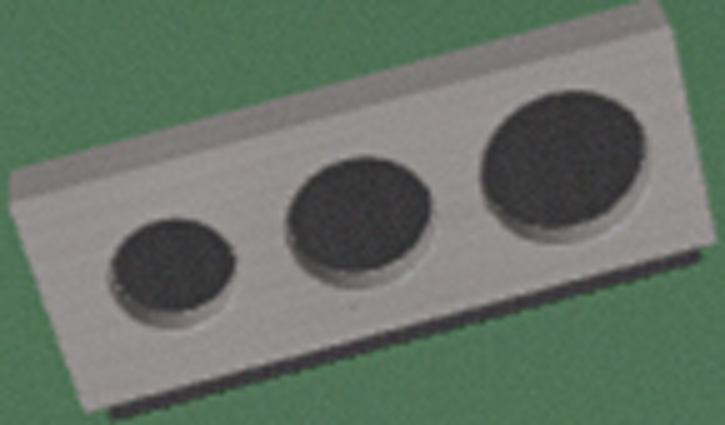

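View pics/top_p.png

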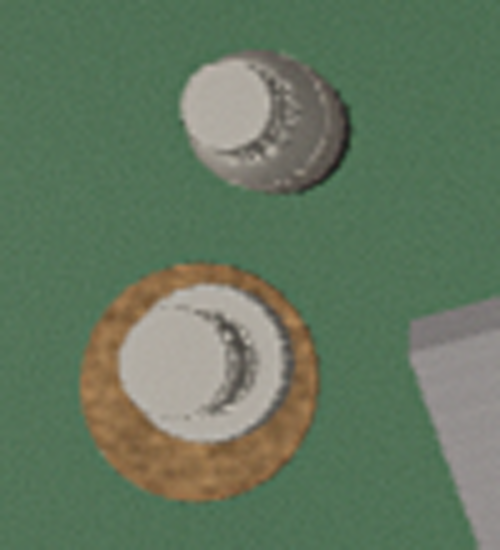

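View pics/scene_g.png

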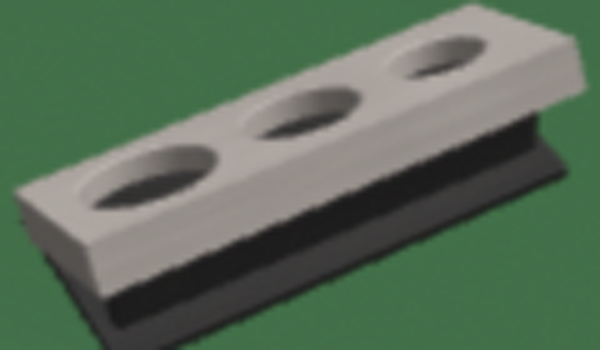

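```bash
python3 - <<'E'
from h import *
s=load("top0.npz");n=np.array([-0.4835,-0.117,0.867]);n/=np.linalg.norm(n);p=np.array([.5474427,.04635248,.06854666])
f=lambda x,y:onplane(s,np.array([190+(x+.5)/5-.5]),np.array([195+(y+.5)/5-.5]),p,n)[0]
C=[f(*a) for a in((12,205),(668,28),(714,242),(86,410))]
print("corners",np.round(C,4),"mean",np.mean(C,0),[np.linalg.norm(C[i]-C[i-1]) for i in range(4)])
g=np.mean(C,0)
for a in((172.5,273),(359.5,222),(564,166.5)):
    c=f(*a);print("mouth",c,np.linalg.norm(c-g))
y=C[0]-C[1]+C[3]-C[2];print("yaw from edges",np.degrees(np.arctan2(-y[0],y[1])), y[2]/np.linalg.norm(y))
z=np.array([0,0,1.])
h=lambda x,y,zz:onplane(s,np.array([110+(x+.5)/5-.5]),np.array([165+(y+.5)/5-.5]),z*zz,z)[0]
print("captop",h(173,362,.077),"skirt",h(212,362,.027),h(212,283,.027)-h(212,442,.027),"pad",h(199.5,382,.005))
print("bottle top",h(227,107,.112))
# scene
s=load("scene0.npz");I=s['image']
cv2.imwrite("pics/sc_p.png",cv2.resize(I[155:230,345:405],None,fx=8,fy=8,interpolation=cv2.INTER_CUBIC))
E
```

```text
corners [[ 0.5585  0.1889  0.094 ]
 [ 0.6257 -0.0905  0.0937]
 [ 0.534  -0.1127  0.0396]
 [ 0.4677  0.1676  0.0404]] mean [0.54648574 0.03832513 0.06692971] [np.float64(0.10754083946909228), np.float64(0.2873819841968367), np.float64(0.10874848379344113), np.float64(0.2880359982463913)]
mouth [0.52753791 0.12482098 0.06803553] 0.08855379594073617
mouth [0.54727211 0.04343529 0.06805786] 0.005291957274952417
mouth [ 0.56879013 -0.04578764  0.06801735] 0.08702658652514118
yaw from edges 13.411102436820329 0.0019241869171368392
captop [0.5585575 0.294947  0.077    ] skirt [0.55859514 0.29192589 0.027     ] [ 0.07156032 -0.00054742  0.        ] pad [0.54979225 0.30380844 0.005     ]
bottle top [0.66390217 0.26145249 0.112     ]
```

View pics/sc_p.png

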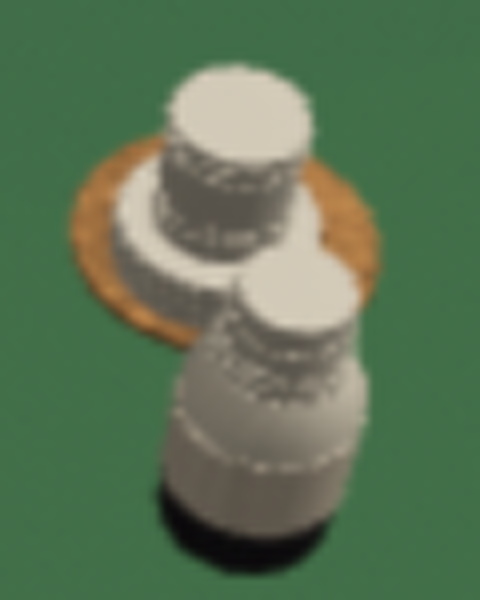

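Call:
move_arm(steps=[[[-1, 0, 0, 0, 0, 0, -6.4], [-1, 0, 0, 0, 0, 0, -6.4], [-1, 0, 0, 0, 0, 0, -6.4], [-1, 0, 0, 0, 0, 0, -6.4], [-1, 0, 0, 0, 0, 0, -6.4], [-1, 0, 0, 0, 0, 0, -6.5], [-1, -0.02, -0.03, 0, 0, 0, 0], [-1, -0.02, -0.03, 0, 0, 0, 0], [-1, -0.02, -0.03, 0, 0, 0, 0], [-1, -0.02, -0.03, 0, 0, 0, 0]]])

```text
time: 0.93
position: [0.3719, 0.4661, 0.2052]
tool_rot: [[-0.973, -0.231, -0.0], [-0.231, 0.973, -0.001], [0.0, -0.0, -1.0]]
contact_force: [-0.3, 0.4, -0.9]
width: 1.004
```

Call:
move_arm(steps=[[[-1, -0.02, -0.03, 0, 0, 0, 0], [-1, -0.02, -0.03, 0, 0, 0, 0], [-1, -0.02, -0.03, 0, 0, 0, 0], [-1, -0.02, -0.03, 0, 0, 0, 0], [-1, -0.02, -0.03, 0, 0, 0, 0], [-1, -0.02, -0.03, 0, 0, 0, 0], [-1, -0.02, -0.03, 0, 0, 0, 0], [-1, 0, 0, 0, 0, 0, 0]]])

```text
time: 1.6
position: [0.5606, 0.2887, 0.2049]
tool_rot: [[-0.975, -0.223, 0.001], [-0.223, 0.975, -0.003], [-0.0, -0.003, -1.0]]
contact_force: [0.9, -0.6, -0.2]
width: 1.0
```

```bash
cat >> h.py <<'E'
yaw=np.radians(13.5)
gy=np.array([-np.sin(yaw),np.cos(yaw),0]);hx=np.array([np.cos(yaw),np.sin(yaw),0])
gn=-hx*.5+np.array([0,0,np.sqrt(.75)])
Rdown=np.stack([-hx,gy,[0,0,-1.]],1)
Rface=np.stack([np.cross(gy,-gn),gy,-gn],1)
def delta(o,p,R):
    from scipy.spatial.transform import Rotation as Ro
    T=np.array(o['tool_rot']);T=Ro.from_matrix(T).as_matrix()
    print("t",o['time'],"pos",np.round(o['position'],4),"F",np.round(o['contact_force'],2),"w",round(o['width'],3))
    print("d tool now(mm)",np.round(T.T@(np.array(p)-o['position'])*1e3,1),"d target axes",np.round(R.T@(np.array(p)-o['position'])*1e3,1),"turn deg",np.round(np.degrees(Ro.from_matrix(T.T@R).as_rotvec()),2))
E
python3 - <<'E'
from plant import env
from h import *
o=env.get_obs();delta(o,[.5582,.2935,.034],Rdown)
s=env.snapshot("wrist");cv2.imwrite("pics/w1.png",s['image']);np.savez("w1.npz",**s)
E
```

```text
t 1.6 pos [0.5606 0.2887 0.2049] F [ 0.94 -0.6  -0.18] w 1.0
d tool now(mm) [  1.3   5.8 170.9] d target axes [  1.2   5.2 170.9] turn deg [-0.18  0.03 -0.61]
```

View pics/w1.png

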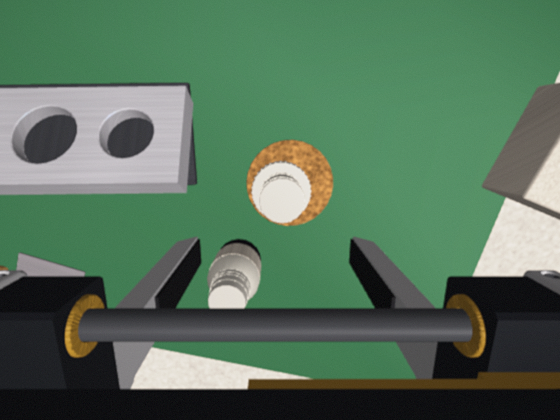

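```bash
python3 - <<'E'
from h import *
s=load("w1.npz");I=s['image'];z=np.array([0,0,1.])
print(np.round(s['extrinsics'],3).tolist())
cv2.imwrite("pics/w1c.png",cv2.resize(I[130:235,240:345],None,fx=6,fy=6,interpolation=cv2.INTER_CUBIC))
cv2.imwrite("pics/w1g.png",cv2.resize(I[75:200,0:200],None,fx=4,fy=4,interpolation=cv2.INTER_CUBIC))
E
```

```text
[[-0.223, 0.944, 0.242, 0.49], [0.975, 0.217, 0.051, 0.273], [-0.004, 0.247, -0.969, 0.385], [0.0, 0.0, 0.0, 1.0]]
```

View pics/w1c.png

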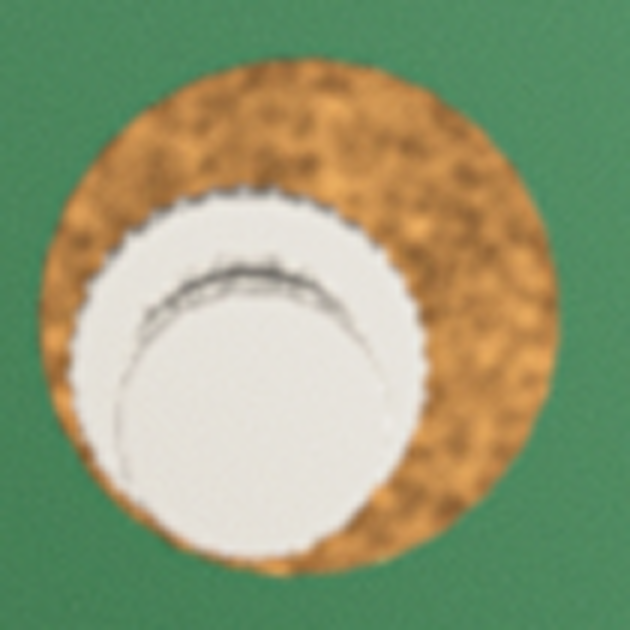

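View pics/w1g.png

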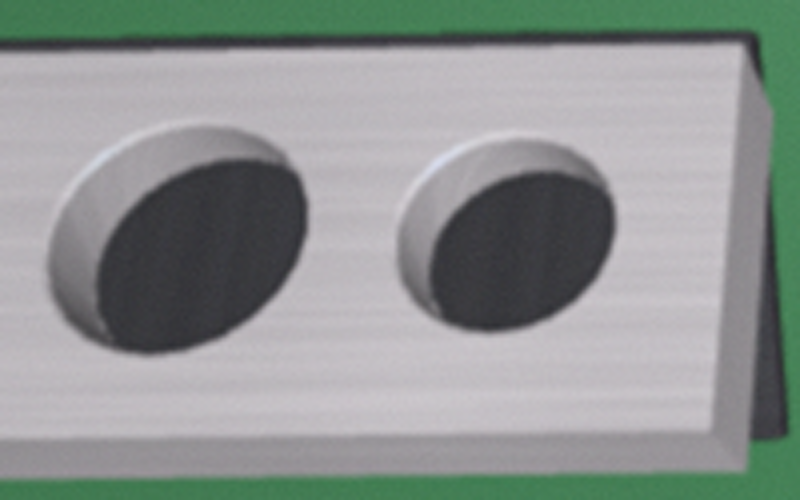

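```bash
python3 - <<'E'
from h import *
s=load("w1.npz");z=np.array([0,0,1.])
print("cap",onplane(s,np.array([240+253.5/6-.5]),np.array([130+425.5/6-.5]),z*.077,z))
g=np.array([.5465,.0383,.0669])
for u,v in((506,233),(178,236)):
  print(onplane(s,np.array([(u+.5)/4-.5]),np.array([75+(v+.5)/4-.5]),g*[1,1,0]+z*.066,gn))
E
```

```text
cap [[0.55461647 0.29434379 0.077     ]]
[[0.52387016 0.12343539 0.06477018]]
[[0.5434379  0.04116243 0.06466674]]
```

Call:
move_arm(steps=[[[-1, 0.003, 0.006, 0.02, 0, 0, -0.6], [-1, 0, 0, 0.03, 0, 0, 0], [-1, 0, 0, 0.03, 0, 0, 0], [-1, 0, 0, 0.03, 0, 0, 0], [-1, 0, 0, 0.02, 0, 0, 0], [-1, 0, 0, 0.02, 0, 0, 0], [-1, 0, 0, 0, 0, 0, 0]]])

```text
time: 2.23
position: [0.5488, 0.3003, 0.0516]
tool_rot: [[-0.97, -0.242, -0.005], [-0.242, 0.97, -0.003], [0.006, -0.001, -1.0]]
contact_force: [-0.0, 0.2, 0.0]
width: 0.998
```

```bash
python3 - <<'E'
from plant import env
from h import *
o=env.get_obs();delta(o,[.5565,.294,.034],Rdown)
s=env.snapshot("wrist");cv2.imwrite("pics/w2.png",s['image']);np.savez("w2.npz",**s)
E
```

```text
t 2.2333 pos [0.5488 0.3003 0.0516] F [-0.03  0.21  0.01] w 0.998
d tool now(mm) [-6.  -8.  17.5] d target axes [-6.  -8.  17.6] turn deg [-0.08 -0.32  0.52]
```

View pics/w2.png

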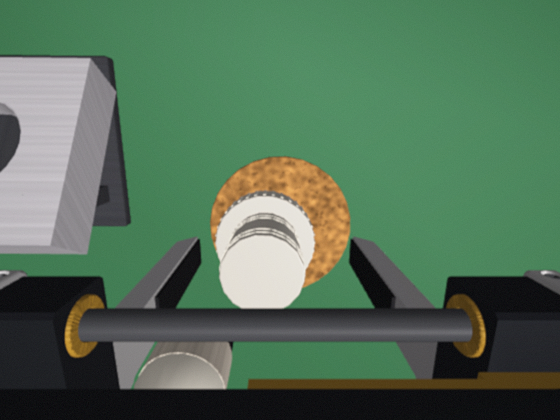

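Call:
move_arm(steps=[[[-1, -0.006, -0.008, 0, 0, 0.3, 0.5], [-1, 0, 0, 0, 0, 0, 0], [-1, 0, 0, 0, 0, 0, 0], [-1, 0, 0, 0, 0, 0, 0]]])

```text
time: 2.62
position: [0.5598, 0.2945, 0.0565]
tool_rot: [[-0.973, -0.232, -0.004], [-0.232, 0.973, -0.001], [0.004, 0.0, -1.0]]
contact_force: [-0.2, -0.3, -0.7]
width: 1.0
```

```bash
python3 - <<'E'
from plant import env
from h import *
o=env.get_obs();delta(o,[.5565,.294,.034],Rdown)
s=env.snapshot("wrist");cv2.imwrite("pics/w3.png",s['image']);np.savez("w3.npz",**s)
E
```

```text
t 2.6167 pos [0.5598 0.2945 0.0565] F [-0.15 -0.32 -0.66] w 1.0
d tool now(mm) [ 3.2  0.3 22.5] d target axes [ 3.3  0.3 22.5] turn deg [ 0.02 -0.22 -0.07]
```

View pics/w3.png

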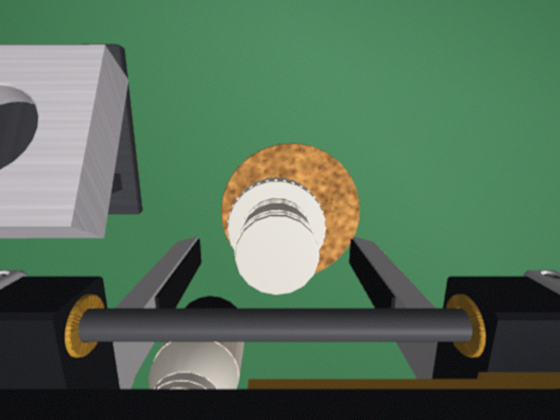

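```bash
python3 - <<'E'
from h import *
s=load("w3.npz");z=np.array([0,0,1.])
cv2.imwrite("pics/w3c.png",cv2.resize(s['image'][165:300,215:340],None,fx=4,fy=4,interpolation=cv2.INTER_CUBIC))
print(onplane(s,np.array([278.]),np.array([253.]),z*.077,z))
P=cloud(s);I=s['image'];m=(I.min(2)>150)&(abs(P[...,2]-.077)<.004)&(abs(P[...,0]-.557)<.05)
v,u=np.nonzero(m);print(m.sum(),u.min(),u.max(),v.min(),v.max(),(P[m].min(0)+P[m].max(0))/2,P[m].mean(0))
E
```

```text
[[0.5529909  0.29481704 0.077     ]]
7254 0 318 144 293 [0.54865315 0.23060249 0.07699973] [0.54756757 0.25887366 0.07741296]
```

View pics/w3c.png

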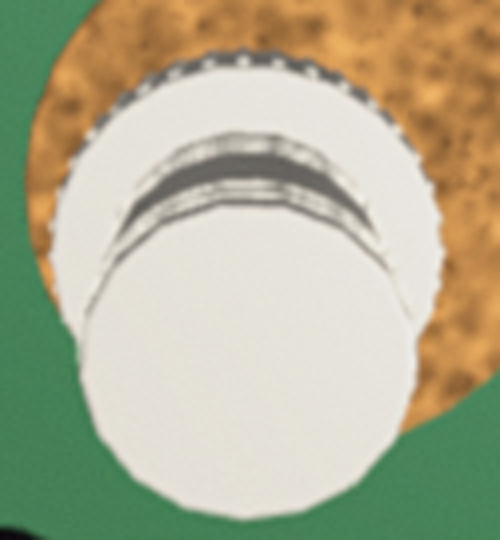

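Call:
move_arm(steps=[[[-1, 0.0035, 0, 0.01, 0, 0, 0], [-1, 0, 0, 0.012, 0, 0, 0], [-1, 0, 0, 0, 0, 0, 0], [-1, 0, 0, 0, 0, 0, 0], [0.2, 0, 0, 0, 0, 0, 0], [1, 0, 0, 0, 0, 0, 0], [1, 0, 0, 0, 0, 0, 0], [1, 0, 0, 0, 0, 0, 0], [1, 0, 0, 0, 0, 0, 0], [1, 0, 0, 0, 0, 0, 0]]])

```text
time: 3.5
position: [0.5558, 0.2936, 0.0336]
tool_rot: [[-0.973, -0.233, -0.005], [-0.233, 0.973, -0.001], [0.005, -0.0, -1.0]]
contact_force: [-0.2, -0.4, 0.3]
width: 0.611
```

```bash
python3 - <<'E'
from plant import env
from h import *
o=env.get_obs();delta(o,[.556,.294,.034],Rdown)
s=env.snapshot("wrist");cv2.imwrite("pics/w4.png",s['image'])
E
```

```text
t 3.5 pos [0.5558 0.2936 0.0336] F [-0.25 -0.42  0.33] w 0.611
d tool now(mm) [-0.3  0.4 -0.4] d target axes [-0.3  0.4 -0.4] turn deg [-0.   -0.29 -0.04]
```

View pics/w4.png

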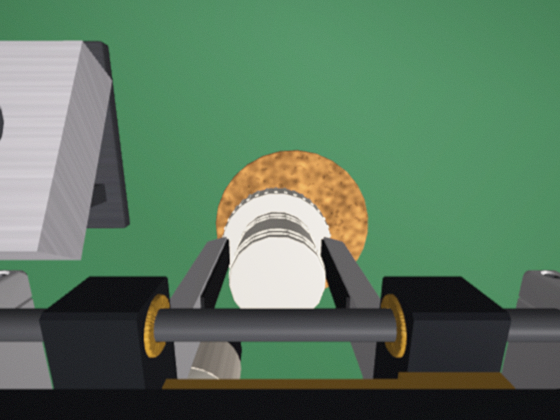

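Call:
move_arm(steps=[[[1, 0, 0, 0, 0, 0, 0], [1, 0, 0, 0, 0, 0, 0], [1, 0, 0, 0, 0, 0, 0], [1, 0, 0, 0, 0, 0, 0], [1, 0, 0, 0, 0, 0, 0], [1, 0, 0, 0, 0, 0, 0]]])

```text
time: 4.05
position: [0.5558, 0.2935, 0.0336]
tool_rot: [[-0.973, -0.233, -0.005], [-0.233, 0.973, -0.001], [0.005, -0.0, -1.0]]
contact_force: [-0.6, -1.2, 1.5]
width: 0.495
```

```bash
python3 - <<'E'
from plant import env
from h import *
o=env.get_obs();delta(o,[.556,.294,.034],Rdown);print(o['torque'])
s=env.snapshot("wrist");cv2.imwrite("pics/w5.png",s['image'])
E
```

```text
t 4.05 pos [0.5558 0.2935 0.0336] F [-0.65 -1.19  1.47] w 0.495
d tool now(mm) [-0.3  0.4 -0.4] d target axes [-0.3  0.4 -0.4] turn deg [-0.   -0.29 -0.04]
[0.02804686 0.08594536 0.02899774]
```

View pics/w5.png

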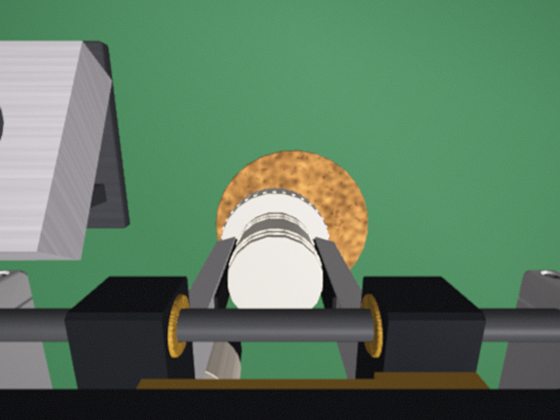

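Call:
move_arm(steps=[[[1, 0, 0, -0.03, 0, 0, 0], [1, 0, 0, -0.04, 0, 0, 0], [1, 0, 0, -0.04, 0, 0, 0], [1, 0, 0, -0.03, 0, 0, 0], [1, 0, 0, 0, 0, -6, 0], [1, 0, 0, 0, 0, -6, 0], [1, 0, 0, 0, 0, -6, 0], [1, 0, 0, 0, 0, -6, 0], [1, 0, 0, 0, 0, -6, 0], [1, 0, 0, 0, 0, 0, 0]]])

```text
time: 4.93
position: [0.5528, 0.2939, 0.1717]
tool_rot: [[-0.844, -0.235, 0.483], [-0.204, 0.972, 0.117], [-0.497, 0.0, -0.868]]
contact_force: [0.9, -0.3, -0.8]
width: 0.491
```

Call:
move_arm(steps=[[[1, 0, 0, 0, 0, 0, 0], [1, 0, 0, 0, 0, 0, 0]]])

```text
time: 5.1
position: [0.5569, 0.294, 0.1739]
tool_rot: [[-0.846, -0.233, 0.48], [-0.203, 0.973, 0.114], [-0.493, -0.001, -0.87]]
contact_force: [0.3, 0.4, -0.4]
width: 0.492
```

```bash
python3 - <<'E'
from plant import env
from h import *
o=env.get_obs();delta(o,np.array([.526,.124,.067])+gn*.0686,Rface);print(o['joint_positions'])
for n in("top","scene"):
  s=env.snapshot(n);cv2.imwrite(f"pics/{n}6.png",s['image'])
E
```

```text
t 5.1 pos [0.5569 0.294  0.1739] F [ 0.26  0.37 -0.36] w 0.492
d tool now(mm) [ 113.9 -158.1   -9.9] d target axes [ 113.9 -158.   -10.9] turn deg [-0.05 -0.44 -0.01]
[-0.78748412  0.24233731  0.17009018  2.06125367  0.40875323  0.39059719
  0.83015323]
```

View pics/scene6.png

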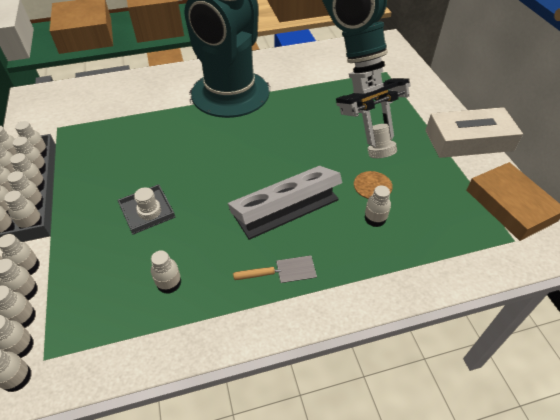

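Call:
move_arm(steps=[[[1, 0.014, -0.02, -0.002, 0, -0.4, 0], [1, 0.014, -0.02, -0.002, 0, 0, 0], [1, 0.014, -0.02, -0.002, 0, 0, 0], [1, 0.014, -0.02, -0.002, 0, 0, 0], [1, 0.014, -0.02, -0.002, 0, 0, 0], [1, 0.015, -0.02, 0, 0, 0, 0], [1, 0.015, -0.02, 0, 0, 0, 0], [1, 0.014, -0.018, 0, 0, 0, 0], [1, 0, 0, 0, 0, 0, 0], [1, 0, 0, 0, 0, 0, 0]]])

```text
time: 6.03
position: [0.505, 0.145, 0.1346]
tool_rot: [[-0.845, -0.228, 0.483], [-0.199, 0.974, 0.111], [-0.496, -0.002, -0.868]]
contact_force: [-0.3, 1.0, 0.2]
width: 0.496
```

Call:
move_arm(steps=[[[1, 0, 0, 0, 0, 0, 0], [1, 0, 0, 0, 0, 0, 0]]])

```text
time: 6.2
position: [0.5042, 0.1473, 0.1346]
tool_rot: [[-0.844, -0.233, 0.483], [-0.203, 0.973, 0.114], [-0.496, -0.002, -0.868]]
contact_force: [-0.1, -0.1, 0.0]
width: 0.495
```

```bash
python3 - <<'E'
from plant import env
from h import *
o=env.get_obs();delta(o,np.array([.526,.124,.067])+gn*.0286,Rface)
for n in("top","wrist"):
  s=env.snapshot(n);cv2.imwrite(f"pics/{n}7.png",s['image']);np.savez(n+"7.npz",**s)
s=load("top7.npz");cv2.imwrite("pics/top7c.png",cv2.resize(s['image'][180:300,180:340],None,fx=5,fy=5,interpolation=cv2.INTER_CUBIC))
E
```

```text
t 6.2 pos [0.5042 0.1473 0.1346] F [-0.05 -0.09  0.03] w 0.495
d tool now(mm) [ 20.  -27.6  38. ] d target axes [ 20.1 -27.7  37.8] turn deg [-0.13 -0.25  0.01]
```

View pics/wrist7.png

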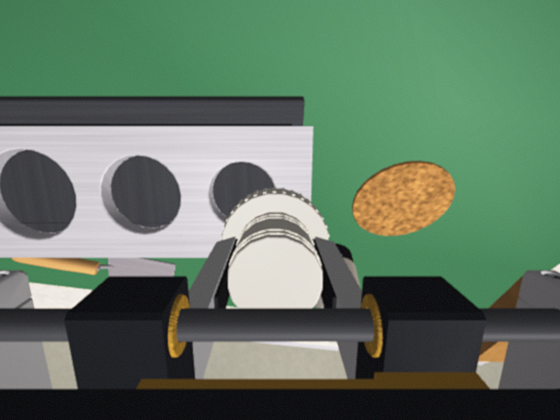

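View pics/top7c.png

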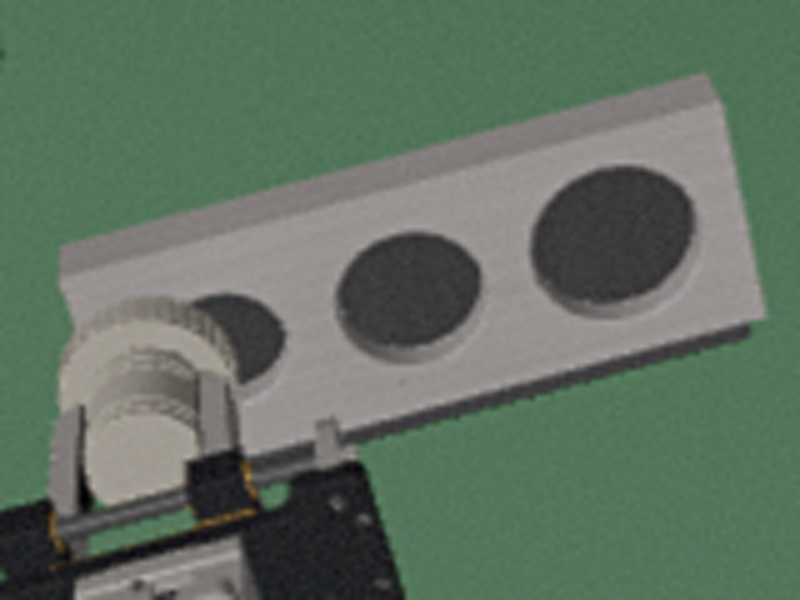

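```bash
python3 - <<'E'
from h import *
s=load("wrist7.npz")
cv2.imwrite("pics/w7c.png",cv2.resize(s['image'][90:265,0:200],None,fx=4,fy=3.4,interpolation=cv2.INTER_CUBIC)[:595])
E
```

```text
(no output)
```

View pics/w7c.png

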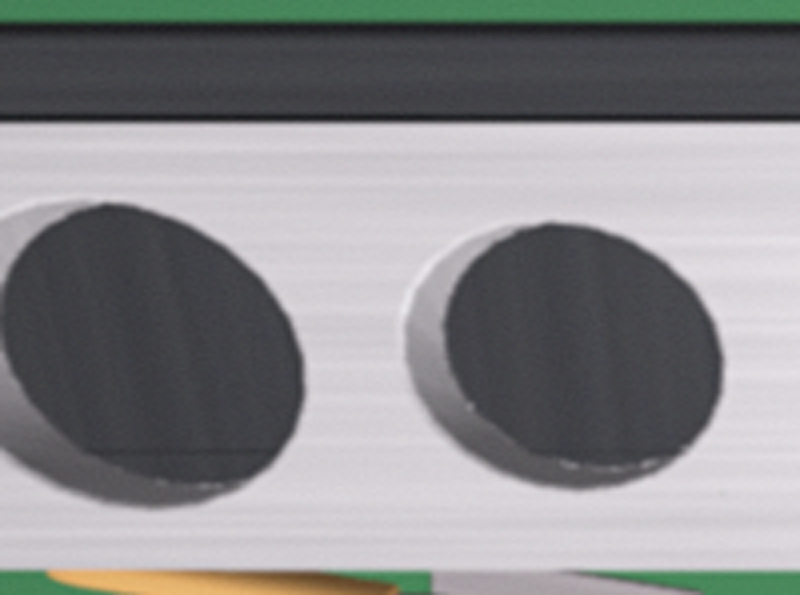

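```bash
python3 - <<'E'
from h import *
s=load("wrist7.npz");g=np.array([.5455,.038,.066])
for u,v in((140.6,194.3),(140.6,124.8),(140.6,257.1)):
  p=onplane(s,np.array([u]),np.array([v]),g,gn)[0];print(p)
P=cloud(s);v,u=np.mgrid[:420,:560];m=(v>130)&(v<253)&(u<210)&(s['image'].min(2)>150)
q=P[m];c=np.nanmean(q,0);n=np.linalg.svd(q-c)[2][2];print("plane",c,n*np.sign(n[2]),"gn",gn,"height of model plane vs measured",(c-g)@gn)
E
```

```text
[0.54314793 0.04221733 0.06524796]
[0.49499356 0.03675197 0.03747757]
[0.59160657 0.04771723 0.09319382]Traceback (most recent call last):
  File "<stdin>", line 6, in <module>
    u, s, vh = gufunc(a, signature=signature)
               ~~~~~~^^^^^^^^^^^^^^^^^^^^^^^^
    raise LinAlgError("SVD did not converge")
numpy.linalg.LinAlgError: SVD did not converge
```

Call:
move_arm(steps=[[[1, 0.007, -0.009, 0, 0, -0.2, 0], [1, 0.007, -0.01, 0, 0, 0, 0], [1, 0.006, -0.009, 0, 0, 0, 0], [1, 0, 0, 0.014, 0, 0, 0], [1, 0, 0, 0.014, 0, 0, 0], [1, 0, 0, 0, 0, 0, 0], [1, 0, 0, 0, 0, 0, 0], [1, 0, 0, 0, 0, 0, 0], [1, 0, 0, 0, 0, 0, 0]]])

```text
time: 7.05
position: [0.5081, 0.1325, 0.1102]
tool_rot: [[-0.846, -0.232, 0.481], [-0.205, 0.973, 0.109], [-0.493, -0.006, -0.87]]
contact_force: [0.2, 0.4, -0.2]
width: 0.491
```

```bash
python3 - <<'E'
from plant import env
from h import *
o=env.get_obs();delta(o,np.array([.5255,.124,.066])+gn*.0286,Rface)
for n in("wrist",):
  s=env.snapshot(n);cv2.imwrite(f"pics/{n}8.png",s['image']);np.savez(n+"8.npz",**s)
E
```

```text
t 7.05 pos [0.5081 0.1325 0.1102] F [ 0.24  0.36 -0.21] w 0.491
d tool now(mm) [  9.  -12.3  17.3] d target axes [  9.1 -12.4  17.1] turn deg [-0.37 -0.45  0.09]
```

View pics/wrist8.png

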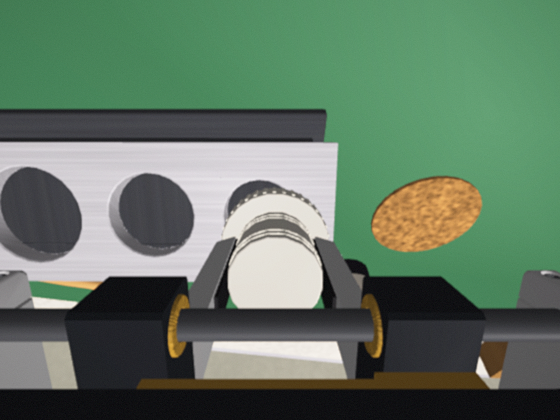

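Call:
move_arm(steps=[[[1, 0.003, -0.004, 0, -0.2, -0.4, 0], [1, 0.003, -0.004, 0, 0, 0, 0], [1, 0.003, -0.004, 0.0, 0, 0, 0], [1, 0, 0, 0.003, 0, 0, 0], [1, 0, 0, 0.003, 0, 0, 0], [1, 0, 0, 0.003, 0, 0, 0], [1, 0, 0, 0, 0, 0, 0], [1, 0, 0, 0, 0, 0, 0], [1, 0, 0, 0, 0, 0, 0]]])

```text
time: 7.85
position: [0.5077, 0.1198, 0.0978]
tool_rot: [[-0.842, -0.233, 0.486], [-0.204, 0.972, 0.113], [-0.499, -0.004, -0.866]]
contact_force: [-0.3, -0.8, -0.5]
width: 0.494
```

```bash
python3 - <<'E'
from plant import env
from h import *
o=env.get_obs();delta(o,np.array([.5255,.124,.066])+gn*.0286,Rface)
print(np.round(o['joint_positions'],3))
E
```

```text
t 7.85 pos [0.5077 0.1198 0.0978] F [-0.32 -0.77 -0.47] w 0.494
d tool now(mm) [ 0.1 -0.1  8. ] d target axes [ 0.1 -0.1  8. ] turn deg [-0.19 -0.05  0.09]
[ 0.252  0.244 -0.617  2.353  1.258  0.192  0.291]
```

Call:
move_arm(steps=[[[1, 0, 0, 0.002, 0, 0, 0], [1, 0, 0, 0.002, 0, 0, 0], [1, 0, 0, 0.002, 0, 0, 0], [1, 0, 0, 0, 0, 0, 0], [1, 0, 0, 0, 0, 0, 0]]])

```text
time: 8.27
position: [0.5107, 0.1203, 0.0921]
tool_rot: [[-0.843, -0.233, 0.486], [-0.203, 0.973, 0.113], [-0.499, -0.003, -0.867]]
contact_force: [0.0, -0.2, -1.1]
width: 0.496
```

Call:
move_arm(steps=[[[1, 0, 0, 0.001, 0, 0, 0], [1, 0, 0, 0, 0, 0, 0]]])

```text
time: 8.43
position: [0.5113, 0.1204, 0.0915]
tool_rot: [[-0.842, -0.233, 0.486], [-0.203, 0.973, 0.113], [-0.499, -0.003, -0.866]]
contact_force: [-4.3, -1.7, 7.0]
width: 0.496
```

```bash
python3 - <<'E'
from plant import env
from h import *
o=env.get_obs();delta(o,np.array([.5255,.124,.066])+gn*.0286,Rface)
print(np.round(o['joint_positions'],3))
E
```

```text
t 8.4333 pos [0.5113 0.1204 0.0915] F [-4.29 -1.69  7.03] w 0.496
d tool now(mm) [0.1 0.2 0.8] d target axes [0.1 0.2 0.8] turn deg [-0.2  -0.05  0.06]
[ 0.23   0.264 -0.596  2.35   1.347  0.192  0.205]
```

Call:
move_arm(steps=[[[1, 0, 0, 0, 0, 0, 0], [1, 0, 0, 0, 0, 0, 0]]])

```text
time: 8.6
position: [0.5113, 0.1204, 0.0915]
tool_rot: [[-0.842, -0.233, 0.486], [-0.203, 0.973, 0.113], [-0.499, -0.003, -0.866]]
contact_force: [-2.4, -1.9, 4.6]
width: 0.491
```

```bash
python3 - <<'E'
from plant import env
from h import *
for n in("top","scene"):
  s=env.snapshot(n);np.savez(n+"9.npz",**s)
  c=s['image'][180:300,180:340] if n=="top" else s['image'][130:240,220:366]
  cv2.imwrite(f"pics/{n}9.png",cv2.resize(c,None,fx=5,fy=5,interpolation=cv2.INTER_CUBIC))
E
```

```text
(no output)
```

View pics/top9.png

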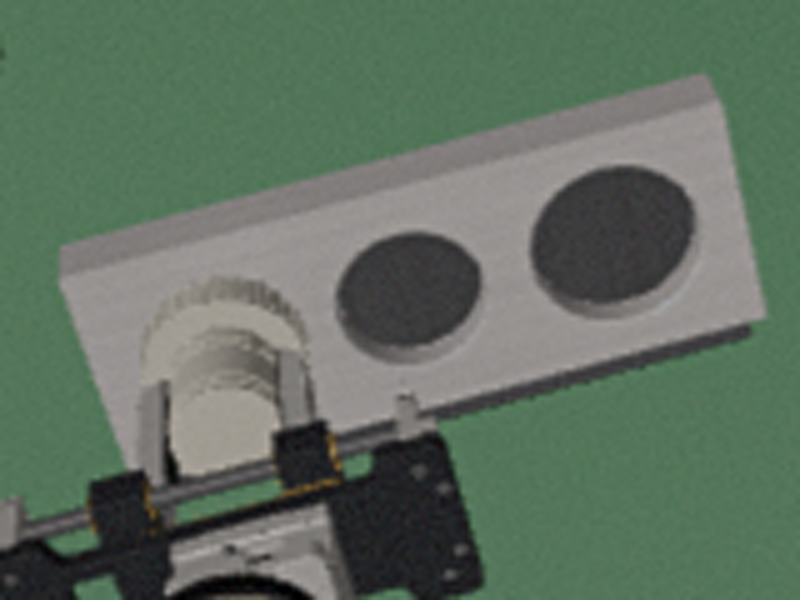

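View pics/scene9.png

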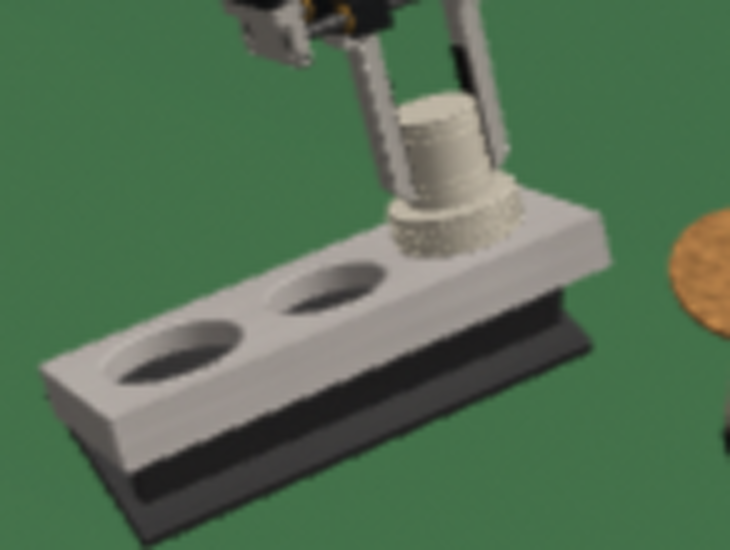

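Call:
move_arm(steps=[[[1, 0, 0, -0.004, 0, 0, 0], [1, 0, 0, -0.006, 0, 0, 0], [1, 0, -0.012, 0, 0, 0, 0], [1, 0, -0.012, 0, 0, 0, 0], [1, 0, -0.012, 0, 0, 0, 0], [1, 0, -0.012, 0, 0, 0, 0], [1, 0, -0.012, 0, 0, 0, 0], [1, 0, -0.012, 0, 0, 0, 0], [1, 0, -0.012, 0, 0, 0, 0], [1, 0, 0, 0, 0, 0, 0]]])

```text
time: 9.53
position: [0.5263, 0.0353, 0.1001]
tool_rot: [[-0.843, -0.229, 0.486], [-0.2, 0.973, 0.112], [-0.499, -0.003, -0.867]]
contact_force: [0.5, -0.8, 0.2]
width: 0.491
```

Call:
move_arm(steps=[[[1, 0, 0, 0, 0, 0, 0], [1, 0, 0, 0, 0, 0, 0], [1, 0, 0, 0, 0, 0, 0]]])

```text
time: 9.78
position: [0.5257, 0.0383, 0.1004]
tool_rot: [[-0.842, -0.234, 0.486], [-0.204, 0.972, 0.114], [-0.499, -0.003, -0.867]]
contact_force: [-0.2, 0.5, -0.6]
width: 0.495
```

```bash
python3 - <<'E'
from plant import env
from h import *
o=env.get_obs();delta(o,np.array([.545,.0428,.066])+gn*.0286,Rface)
print(np.round(o['joint_positions'],3))
E
```

```text
t 9.7833 pos [0.5257 0.0383 0.1004] F [-0.24  0.47 -0.57] w 0.495
d tool now(mm) [ 0.1 -0.1 11.1] d target axes [ 0.1 -0.2 11.1] turn deg [-0.16 -0.06  0.11]
[ 0.751  0.325 -0.922  2.326  1.136  0.199  0.652]
```

Call:
move_arm(steps=[[[1, 0, 0, 0.003, 0, 0, 0], [1, 0, 0, 0.003, 0, 0, 0], [1, 0, 0, 0.003, 0, 0, 0], [1, 0, 0, 0, 0, 0, 0], [1, 0, 0, 0, 0, 0, 0]]])

```text
time: 10.2
position: [0.5301, 0.0394, 0.0926]
tool_rot: [[-0.842, -0.234, 0.486], [-0.204, 0.972, 0.114], [-0.499, -0.003, -0.867]]
contact_force: [-0.3, 0.1, -0.3]
width: 0.49
```

Call:
move_arm(steps=[[[1, 0, 0, 0.001, 0, 0, 0], [1, 0, 0, 0, 0, 0, 0]]])

```text
time: 10.37
position: [0.5308, 0.0389, 0.0918]
tool_rot: [[-0.842, -0.233, 0.486], [-0.204, 0.972, 0.113], [-0.499, -0.003, -0.867]]
contact_force: [-0.5, -0.5, 0.3]
width: 0.496
```

```bash
python3 - <<'E'
from plant import env
from h import *
o=env.get_obs();delta(o,np.array([.545,.0428,.066])+gn*.0286,Rface)
E
```

```text
t 10.3667 pos [0.5308 0.0389 0.0918] F [-0.45 -0.52  0.26] w 0.496
d tool now(mm) [0.1 0.5 1.1] d target axes [0.1 0.5 1.1] turn deg [-0.18 -0.06  0.08]
```

Call:
move_arm(steps=[[[1, 0, 0, 0.001, 0, 0, 0], [1, 0, 0, 0, 0, 0, 0]]])

```text
time: 10.53
position: [0.5313, 0.039, 0.0912]
tool_rot: [[-0.842, -0.233, 0.487], [-0.204, 0.972, 0.113], [-0.5, -0.004, -0.866]]
contact_force: [-9.7, -1.4, 16.2]
width: 0.495
```

Call:
move_arm(steps=[[[1, 0, 0, 0.0005, 0, 0, 0], [1, 0, 0, 0, 0, 0, 0]]])

```text
time: 10.7
position: [0.5315, 0.039, 0.0909]
tool_rot: [[-0.842, -0.233, 0.487], [-0.204, 0.972, 0.113], [-0.5, -0.004, -0.866]]
contact_force: [-16.3, -2.7, 24.8]
width: 0.493
```

```bash
python3 - <<'E'
from plant import env
from h import *
o=env.get_obs();delta(o,np.array([.545,.0428,.066])+gn*.0286,Rface)
E
```

```text
t 10.7 pos [0.5315 0.039  0.0909] F [-16.26  -2.69  24.76] w 0.493
d tool now(mm) [ 0.3  0.6 -0. ] d target axes [ 0.3  0.6 -0. ] turn deg [-0.22 -0.02  0.1 ]
```

Call:
move_arm(steps=[[[1, 0, 0, -0.004, 0, 0, 0], [1, 0, 0, -0.007, 0, 0, 0], [1, 0, -0.011, 0, 0, 0, 0], [1, 0, -0.011, 0, 0, 0, 0], [1, 0, -0.011, 0, 0, 0, 0], [1, 0, -0.011, 0, 0, 0, 0], [1, 0, -0.011, 0, 0, 0, 0], [1, 0, -0.011, 0, 0, 0, 0], [1, 0, -0.011, 0, 0, 0, 0], [1, 0, -0.011, 0, 0, 0, 0]]])

```text
time: 11.53
position: [0.5467, -0.0487, 0.1003]
tool_rot: [[-0.842, -0.232, 0.486], [-0.203, 0.973, 0.113], [-0.499, -0.003, -0.867]]
contact_force: [0.8, -0.3, -0.6]
width: 0.495
```

Call:
move_arm(steps=[[[1, 0, 0, 0, 0, 0, 0], [1, 0, 0, 0, 0, 0, 0], [1, 0, 0, 0, 0, 0, 0]]])

```text
time: 11.78
position: [0.5465, -0.0475, 0.1002]
tool_rot: [[-0.842, -0.233, 0.486], [-0.203, 0.973, 0.114], [-0.499, -0.003, -0.867]]
contact_force: [-0.2, -0.1, -0.9]
width: 0.495
```

```bash
python3 - <<'E'
from plant import env
from h import *
o=env.get_obs();delta(o,np.array([.5665,-.0464,.066])+gn*.0286,Rface)
print(np.round(o['joint_positions'],3))
for n in("wrist","top"):
  s=env.snapshot(n);cv2.imwrite(f"pics/{n}10.png",s['image']);np.savez(n+"10.npz",**s)
s=load("top10.npz");cv2.imwrite("pics/top10c.png",cv2.resize(s['image'][180:300,180:340],None,fx=5,fy=5,interpolation=cv2.INTER_CUBIC))
E
```

```text
t 11.7833 pos [ 0.5465 -0.0475  0.1002] F [-0.22 -0.09 -0.92] w 0.495
d tool now(mm) [ 0.  -3.6 10.9] d target axes [ 0.  -3.6 10.9] turn deg [-0.17 -0.06  0.06]
[ 1.095  0.473 -1.102  2.258  1.039  0.27   0.995]
```

View pics/wrist10.png

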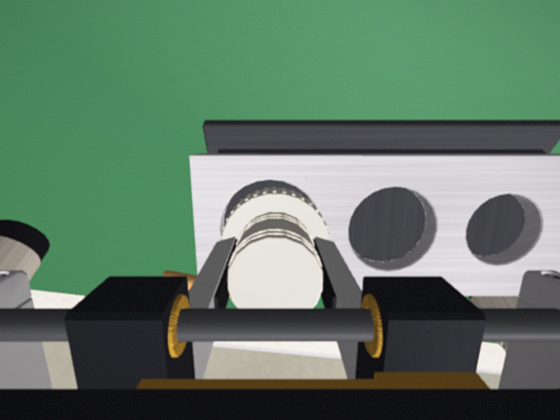

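View pics/top10c.png

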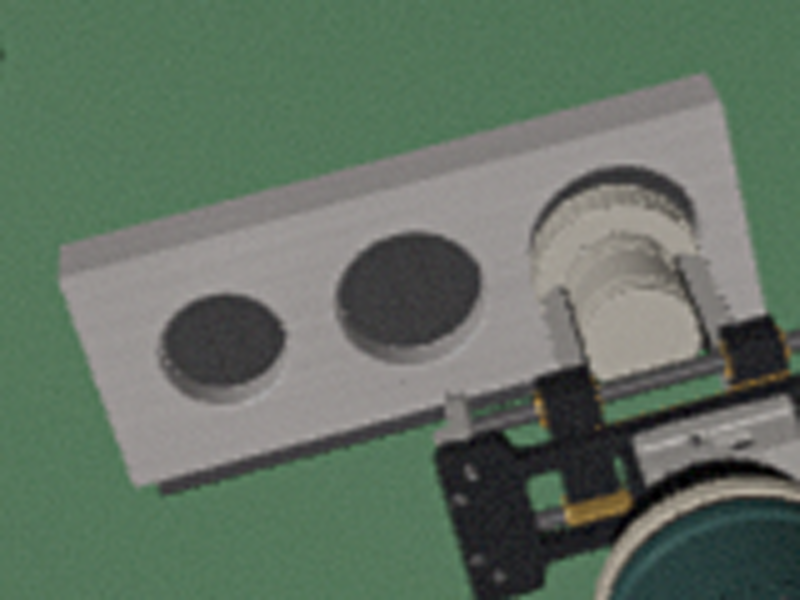

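Call:
move_arm(steps=[[[1, 0, -0.0036, 0, 0, 0, 0], [1, 0, 0, 0.003, 0, 0, 0], [1, 0, 0, 0.003, 0, 0, 0], [1, 0, 0, 0.001, 0, 0, 0], [1, 0, 0, 0, 0, 0, 0], [1, 0, 0, 0, 0, 0, 0], [1, 0, 0, 0, 0, 0, 0]]])

```text
time: 12.47
position: [0.5508, -0.0505, 0.0942]
tool_rot: [[-0.842, -0.233, 0.486], [-0.203, 0.972, 0.114], [-0.499, -0.003, -0.867]]
contact_force: [0.6, -0.1, -1.2]
width: 0.495
```

```bash
python3 - <<'E'
from plant import env
from h import *
o=env.get_obs();delta(o,np.array([.5665,-.0464,.066])+gn*.0286,Rface)
for n in("wrist","top"):
  s=env.snapshot(n);np.savez(n+"11.npz",**s)
  c=s['image'][205:275,270:340] if n=="top" else s['image'][165:265,200:350]
  cv2.imwrite(f"pics/{n}11.png",cv2.resize(c,None,fx=8 if n=="top" else 5,fy=8 if n=="top" else 5,interpolation=cv2.INTER_CUBIC))
E
```

```text
t 12.4667 pos [ 0.5508 -0.0505  0.0942] F [ 0.6  -0.11 -1.16] w 0.495
d tool now(mm) [0.1 0.3 3.9] d target axes [0.1 0.3 3.9] turn deg [-0.18 -0.06  0.07]
```

View pics/wrist11.png

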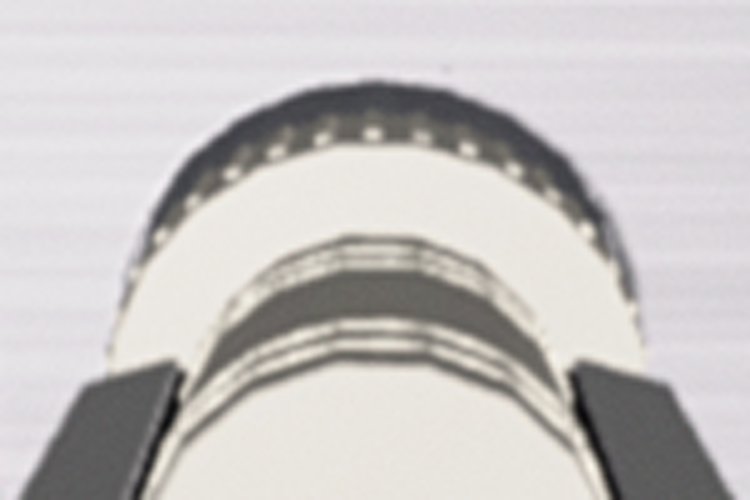

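View pics/top11.png

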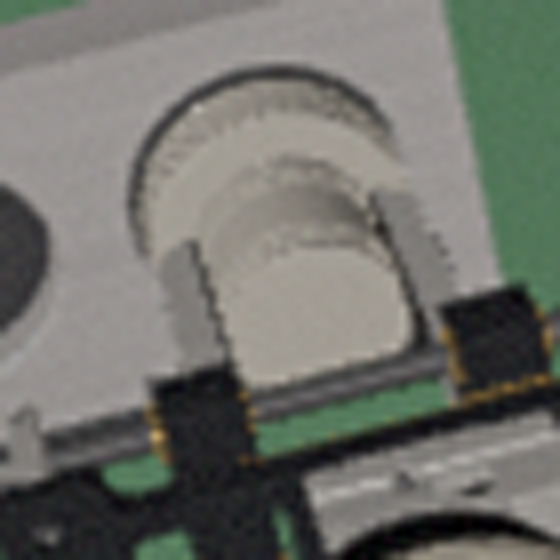

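Call:
move_arm(steps=[[[1, 0, 0.0008, 0.001, 0, 0, 0], [1, 0, 0, 0.001, 0, 0, 0], [1, 0, 0, 0.001, 0, 0, 0], [1, 0, 0, 0, 0, 0, 0]]])

```text
time: 12.9
position: [0.5522, -0.0495, 0.0914]
tool_rot: [[-0.842, -0.233, 0.486], [-0.203, 0.973, 0.113], [-0.499, -0.003, -0.867]]
contact_force: [0.4, 0.6, -1.0]
width: 0.492
```

Call:
move_arm(steps=[[[1, 0, 0, 0.001, 0, 0, 0], [1, 0, 0, 0, 0, 0, 0]]])

```text
time: 13.07
position: [0.5527, -0.0494, 0.0906]
tool_rot: [[-0.842, -0.233, 0.486], [-0.203, 0.973, 0.113], [-0.499, -0.003, -0.867]]
contact_force: [-0.4, 0.3, -0.0]
width: 0.492
```

Call:
move_arm(steps=[[[1, 0, 0, 0.001, 0, 0, 0], [1, 0, 0, 0, 0, 0, 0]]])

```text
time: 13.23
position: [0.5531, -0.0493, 0.0897]
tool_rot: [[-0.842, -0.233, 0.486], [-0.203, 0.973, 0.113], [-0.499, -0.003, -0.867]]
contact_force: [-0.0, 0.2, -1.5]
width: 0.498
```

```bash
python3 - <<'E'
from plant import env
from h import *
o=env.get_obs();delta(o,np.array([.5665,-.0464,.066])+gn*.0286,Rface)
E
```

```text
t 13.2333 pos [ 0.5531 -0.0493  0.0897] F [-0.04  0.16 -1.46] w 0.498
d tool now(mm) [ 0.  -0.3 -1.2] d target axes [ 0.  -0.3 -1.2] turn deg [-0.19 -0.06  0.05]
```

No force past the mouth plane: it is entering.

Call:
move_arm(steps=[[[1, 0, 0, 0.001, 0, 0, 0], [1, 0, 0, 0.001, 0, 0, 0], [1, 0, 0, 0, 0, 0, 0]]])

```text
time: 13.48
position: [0.5541, -0.0491, 0.088]
tool_rot: [[-0.842, -0.233, 0.486], [-0.203, 0.973, 0.113], [-0.499, -0.003, -0.867]]
contact_force: [0.5, 0.8, -0.2]
width: 0.493
```

Call:
move_arm(steps=[[[1, 0, 0, 0.001, 0, 0, 0], [1, 0, 0, 0.001, 0, 0, 0], [1, 0, 0, 0, 0, 0, 0]]])

```text
time: 13.73
position: [0.5551, -0.0488, 0.0862]
tool_rot: [[-0.842, -0.233, 0.486], [-0.203, 0.973, 0.113], [-0.499, -0.003, -0.867]]
contact_force: [0.2, -0.4, -1.4]
width: 0.496
```

Call:
move_arm(steps=[[[1, 0, 0, 0.001, 0, 0, 0], [1, 0, 0, 0.001, 0, 0, 0], [1, 0, 0, 0.001, 0, 0, 0], [1, 0, 0, 0, 0, 0, 0]]])

```text
time: 14.07
position: [0.5565, -0.0485, 0.0836]
tool_rot: [[-0.842, -0.233, 0.486], [-0.203, 0.973, 0.113], [-0.499, -0.003, -0.867]]
contact_force: [-0.1, -0.3, 0.0]
width: 0.492
```

```bash
python3 - <<'E'
from plant import env
from h import *
o=env.get_obs();delta(o,np.array([.5665,-.0464,.066])+gn*.0126,Rface)
E
```

```text
t 14.0667 pos [ 0.5565 -0.0485  0.0836] F [-0.07 -0.29  0.04] w 0.492
d tool now(mm) [ 0.  -0.3  7.8] d target axes [ 0.  -0.3  7.8] turn deg [-0.18 -0.07  0.06]
```

Call:
move_arm(steps=[[[1, 0, 0, 0.001, 0, 0, 0], [1, 0, 0, 0.001, 0, 0, 0], [1, 0, 0, 0.001, 0, 0, 0], [1, 0, 0, 0, 0, 0, 0]]])

```text
time: 14.4
position: [0.558, -0.0482, 0.081]
tool_rot: [[-0.842, -0.233, 0.486], [-0.203, 0.973, 0.113], [-0.499, -0.003, -0.867]]
contact_force: [0.1, -0.3, 0.4]
width: 0.495
```

Call:
move_arm(steps=[[[1, 0, 0, 0.001, 0, 0, 0], [1, 0, 0, 0.001, 0, 0, 0], [1, 0, 0, 0, 0, 0, 0]]])

```text
time: 14.65
position: [0.559, -0.0479, 0.0793]
tool_rot: [[-0.842, -0.233, 0.486], [-0.203, 0.973, 0.113], [-0.499, -0.003, -0.867]]
contact_force: [-0.4, 0.1, -1.2]
width: 0.495
```

```bash
python3 - <<'E'
from plant import env
from h import *
o=env.get_obs();delta(o,np.array([.5665,-.0464,.066])+gn*.0126,Rface)
E
```

```text
t 14.65 pos [ 0.559  -0.0479  0.0793] F [-0.4   0.06 -1.18] w 0.495
d tool now(mm) [ 0.  -0.3  2.8] d target axes [ 0.  -0.3  2.8] turn deg [-0.18 -0.07  0.05]
```

Call:
move_arm(steps=[[[1, 0, 0, 0.001, 0, 0, 0], [1, 0, 0, 0, 0, 0, 0]]])

```text
time: 14.82
position: [0.5595, -0.0478, 0.0785]
tool_rot: [[-0.842, -0.233, 0.486], [-0.203, 0.973, 0.113], [-0.499, -0.003, -0.867]]
contact_force: [0.7, 0.5, -0.3]
width: 0.496
```

Call:
move_arm(steps=[[[1, 0, 0, 0.0007, 0, 0, 0], [1, 0, 0, 0, 0, 0, 0]]])

```text
time: 14.98
position: [0.5598, -0.0478, 0.0779]
tool_rot: [[-0.842, -0.233, 0.486], [-0.203, 0.973, 0.113], [-0.499, -0.003, -0.867]]
contact_force: [0.0, 0.8, -1.0]
width: 0.495
```

Call:
move_arm(steps=[[[1, 0, 0, 0.0005, 0, 0, 0], [1, 0, 0, 0, 0, 0, 0]]])

```text
time: 15.15
position: [0.56, -0.0477, 0.0775]
tool_rot: [[-0.842, -0.233, 0.486], [-0.203, 0.973, 0.113], [-0.499, -0.003, -0.867]]
contact_force: [-2.2, -0.5, 3.1]
width: 0.495
```

Call:
move_arm(steps=[[[0, 0, 0, 0, 0, 0, 0], [-0.3, 0, 0, 0, 0, 0, 0], [-1, 0, 0, 0, 0, 0, 0], [-1, 0, 0, 0, 0, 0, 0], [-1, 0, 0, 0, 0, 0, 0], [-1, 0, 0, 0, 0, 0, 0], [-1, 0, 0, 0, 0, 0, 0], [-1, 0, 0, 0, 0, 0, 0], [-1, 0, 0, 0, 0, 0, 0], [-1, 0, 0, 0, 0, 0, 0]]])

```text
time: 15.98
position: [0.56, -0.0477, 0.0775]
tool_rot: [[-0.842, -0.233, 0.486], [-0.203, 0.973, 0.113], [-0.499, -0.003, -0.867]]
contact_force: [-0.1, -0.2, -0.1]
width: 0.998
```

```bash
python3 - <<'E'
from plant import env
from h import *
o=env.get_obs();print(o['width'],o['contact_force'],np.round(o['joint_positions'],3))
s=env.snapshot("wrist");cv2.imwrite("pics/w12.png",s['image'])
E
```

```text
0.9979353226087365 [-0.06951045 -0.22045729 -0.05347822] [ 0.974  0.504 -0.974  2.242  1.188  0.233  0.853]
```

View pics/w12.png

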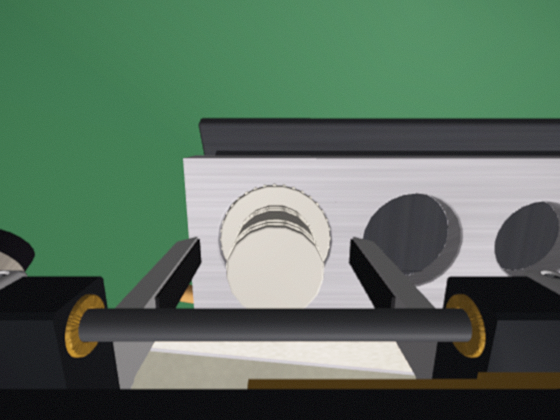

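Call:
move_arm(steps=[[[-1, 0, 0, -0.01, 0, 0, 0], [-1, 0, 0, -0.015, 0, 0, 0], [-1, 0, 0, -0.02, 0, 0, 0], [-1, 0, 0, -0.02, 0, 0, 0], [-1, 0, 0, -0.02, 0, 0, 0], [-1, 0, 0, -0.02, 0, 0, 0], [-1, 0, 0, -0.02, 0, 0, 0], [-1, 0, 0, -0.02, 0, 0, 0], [-1, 0, 0, 0, 0, 0, 0], [-1, 0, 0, 0, 0, 0, 0]]])

```text
time: 16.87
position: [0.5065, -0.0628, 0.1627]
tool_rot: [[-0.851, -0.231, 0.472], [-0.205, 0.973, 0.106], [-0.483, -0.006, -0.875]]
contact_force: [0.0, -0.1, -0.0]
width: 0.996
```

```bash
python3 - <<'E'
from plant import env
from h import *
o=env.get_obs();print(o['time'],o['position'],o['contact_force'],np.round(o['joint_positions'],3),np.abs(o['qvel']).max())
for n in("top","scene"):
  s=env.snapshot(n);np.savez(n+"13.npz",**s)
  cv2.imwrite(f"pics/{n}13.png",s['image'])
  c=s['image'][195:280,190:345] if n=="top" else s['image'][160:240,220:350]
  cv2.imwrite(f"pics/{n}13c.png",cv2.resize(c,None,fx=5,fy=5,interpolation=cv2.INTER_CUBIC))
  P=cloud(s);d=P-np.array([.5665,-.0464,.066]);h=d@gn;r=np.linalg.norm(d-h[...,None]*gn,axis=-1)
  m=(r<.05)&(h>.045)&(h<.075)
  m2=(r<.034)&(h>.0)&(h<.02)&(s['image'].min(2)>120)
  print(n,m.sum(),np.nanpercentile(h[m],[50,90,99])*1e3,"skirt top h",np.median(h[m2])*1e3)
  q=P[m&(abs(h-np.nanpercentile(h[m],80))<.004)];c0=q.mean(0);nn=np.linalg.svd(q-c0)[2][2];nn*=np.sign(nn[2])
  print("top centre lateral",np.round(Rface.T@(c0-np.array([.5665,-.0464,.066]))*1e3,1),"ang deg",np.degrees(np.arccos(nn@gn)))
  k=(abs(P[...,0]-.479)<.06)&(abs(P[...,1]+.318)<.05)&(P[...,2]>.07)&(s['image'].min(2)>100);print("tray cap",np.median(P[k],0))
E
```

```text
16.8667 [ 0.50647433 -0.06282435  0.16274595] [ 0.02933794 -0.1145733  -0.02356486] [ 1.377  0.23  -1.271  2.272  0.111  0.328  1.875] 0.0782473745214636
top 421 [56.73574469 58.72961838 60.02510647] skirt top h 7.548671211383557
top centre lateral [  0.9   0.3 -57.1] ang deg 0.7933277165110943
tray cap [ 0.47779728 -0.31900953  0.07781577]
scene 178 [57.3536571  59.77589148 60.31269655] skirt top h 9.184230703486199
top centre lateral [ -1.2   0.7 -58.6] ang deg 1.1257089372514422
tray cap [ 0.47820689 -0.31820027  0.07835225]
```

View pics/top13c.png

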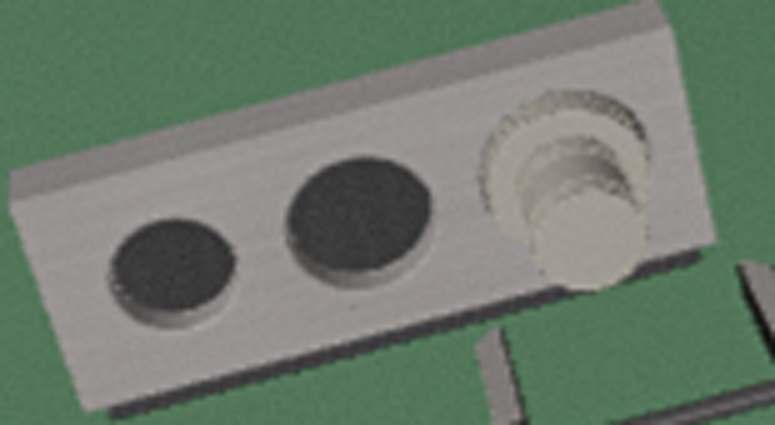

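View pics/scene13.png

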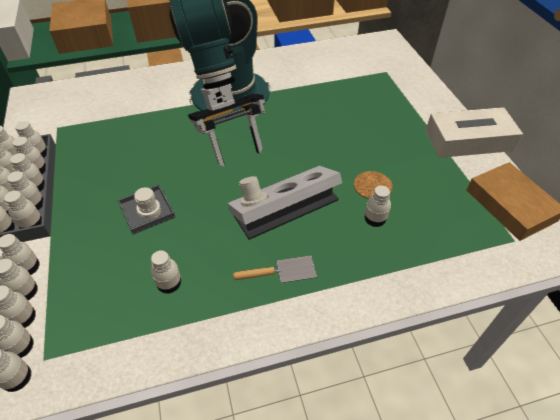

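View pics/scene13c.png

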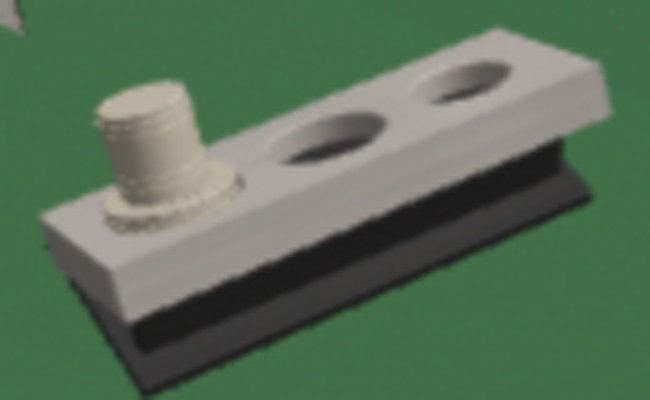

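Call:
move_arm(steps=[[[-1, 0, 0, 0.005, 0, 0, 0], [-1, 0, 0, 0.005, 0, 0, 0], [-1, 0, 0, 0.005, 0, 0, 0], [-1, 0, 0, 0, 0, 0, 0], [-1, 0, 0, 0, 0, 0, 0], [-1, 0, 0, 0, 0, 0, 0]]])

```text
time: 17.47
position: [0.5135, -0.0598, 0.1494]
tool_rot: [[-0.851, -0.233, 0.471], [-0.205, 0.973, 0.11], [-0.484, -0.003, -0.875]]
contact_force: [0.3, -0.5, 0.1]
width: 1.002
```

```bash
python3 - <<'E'
from plant import env
import numpy as np
o=env.get_obs();print(o['time'],o['position'],o['contact_force'],np.round(o['joint_positions'],4),np.abs(o['qvel']).max())
print(env.sign_off())
E
```

```text
17.4667 [ 0.51345365 -0.0598399   0.14940643] [ 0.28463626 -0.51827371  0.05856685] [ 1.2508  0.2545 -1.1585  2.2721  0.1657  0.2943  1.8202] 0.01241528991876636
the job is handed in; nothing more can be done
None
```

The cap from the cork pad has the 71 mm skirt. It is seated in the largest pocket and released. I handed the job in at 17.5 s, and no verdict was reported.

- **Trials:** Held square to the face, the cap stayed up on the rim of the smallest pocket, pressed with about 8 N. It stayed up on the middle one too, where my last step pressed to about 30 N. That is harder than intended but below the 45 N limit. It entered the largest pocket without measurable force and touched the floor at about 4 N.
- **Final checks in the top and scene cameras:**
  - The top of the barrel is 57 to 59 mm above the face, where full seating gives 56 mm. That puts the cap about 13.5 to 15 mm deep, against the 12 mm required.
  - It is about 1 to 1.5 mm off the pocket's centre, and within about 1 degree of its axis.
  - The tray cap moved by about 1 mm or less.
  - The bottles and spatula look unmoved by eye; I did not measure them.
- **Disagreements:** The wrist camera and the top camera differed by about 4 mm in x, so I used the mean.
- **Joint range:** After the retreat, joint 3 read -1.271 against its limit of -1.27, so it may just have touched or passed it. I moved it back to -1.16 before handing in.

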